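Open the ratchet stop of a connector tray rack

TASK

Make room for another tray on the rack: with closed fingertips press the red release plate down in its pocket and, keeping it down, push the sliding stop back along its bar until its red pointers stand at the yellow mark, within the mark's length. Then let go and move clear. Do not grip the stop, and leave the trays and the jar where they are.

Things in the scene. Friction and masses are not known exactly. Their poses are not given: they have to be found in the camera images.
- stop_line (a point): Point on the sliding stop: foot of its aluminium stop plate (130 mm wide across the bar, 6 thick, 48 high, a red pointer 4 wide at each end), on the bar's centre line, 1 mm above the rack's 14 mm thick base plate. Axes as the mark's: y along the bar, away from the trays ('back'). Behind the plate is a pocket, y 3 to 75 mm, 78 wide between grey cheeks, floored by the release plate.
- stop (a joint): Slide of the stop along the bar, in m; 0 nearest the trays, grows as the stop goes back, 0.18 at its end. A ratchet (12 mm pitch) blocks it from going back (up to 12 mm of slack) unless the release plate is held down; towards the trays it clicks over each tooth with a push of up to 25 N (freely with the release down). Drags with about 2 N of friction plus damping of 12 N per m/s, and stays where it is left.
- release_top (a point): Centre of the top face of the red release plate with three thin white ribs, 70 mm across the bar by 62 mm along it, lying in the pocket of the stop, 39 mm from stop_line along y and 32 mm above it when up; it moves down with the plate. The tops of the stop plate and of the push wall stand 16 and 18 mm above it.
- release (a joint): Downward travel of the release plate in m: 0 up, 0.010 fully down. A spring holds it up: about 2 N starts it, 5 N takes it fully down. The ratchet is free below about 0.006 and catches again when the plate is let up, so the plate must be held down while the stop is slid.
- mark: Yellow mark: two flat yellow tabs, one on each edge of the rack's base plate, 20 mm long along the bar, 18 wide, 2 thick. Origin midway between the tabs on the bar's centre line, at the base plate's top (14 mm above the counter). Its y axis points along the bar, away from the trays; the stop starts 55 to 160 mm short of it.
- tray_white: Loose steel stock tray of white connectors, 120 x 80 x 40 mm high, standing on the rack next to its end fence; origin at the centre of its underside.
- tray_cream: Same tray with cream connectors, on the rack between the white one and the stop; its edge is 20 to 55 mm from the stop plate's middle plane at the start.
- tray_spare: Empty loose tray of the same size, waiting on the counter beside the fence end of the rack; origin at the centre of its underside.
- tub: Small loose jar with blue cap, 56 mm diameter, 65 high, on the counter, on the rack's far side from the robot; origin at the centre of its underside.
- push_face (a point): Point on the stop's black upright push wall, which closes the back end of the pocket: middle of its inner face (the one facing the pocket, to push against), 9 mm under its top. The wall is 110 mm wide, 50 high and 12 thick with its grey rear skin. 75 mm from stop_line along y; moves with the stop.

How it is judged:
By the outcome, as a careful person would: the job done as asked, in the order asked, and still so for the second after the job is handed in, with the robot touching nothing.
It also fails if it takes over 40 s, if anything falls off the work surface, if the arm or the gripper's body presses on something with over 40 N, if the wrist force passes 120 N, or if a joint passes its speed limit or range.

ROBOT

A 6-joint arm with a two-finger parallel gripper is mounted at the origin on the work surface. World frame = base frame: x ahead of the robot, y to its left, z up, the work surface at z = 0. Lengths are in m, angles in degrees, forces in N, time in s.
With the tool pointing down it reaches from about 0.35 to 0.775 m from the base axis. Payload 7.3 kg.
Tool frame: the origin (TCP) lies on the centre line of the jaws, within the pads' length; the fingertips stand 17 mm ahead of it and the grasp point (between the pads) lies 2 mm behind it; z points along the fingers, y is the line along which they close (so a half turn about z gives the same grasp; the last joint's range is limited). The gripper opens to 92 mm and grips with 3 to 60 N. Pads are 19 mm wide; open, the fingers measure 130 mm over their backs; the gripper's body (75 mm by 190 mm) begins 47 mm behind the grasp point.
Start: joints at [-79.928, 19.595, 87.324, -0, 73.075, -8.365], TCP at [0.166, -0.498, 0.218] pointing down, gripper open.
Joint ranges: [-145.02, 145.02], [-44.19, 115.74], [2.07, 154.8], [-57.11, 237.11], [16.16, 152.29], [-177.93, 177.93]. Speed limits (degrees/s): [147.25, 147.25, 180, 180, 180, 180].

INTERFACE

Orientations are given as a 3x3 rotation matrix whose columns are the frame's x, y, z axes.
In Python, from rig import telemetry, cams, ticket gives the robot as it stands.
- The arm moves only by the tool jog_arm, never from a script. Its argument "motion" is a list of rows, each a list of 4 numbers: the shift along the world's x, y, z in units of 50 mm (1.0 is 50 mm), then the turn about the world's z in rad. A call has 1 to 20 rows; each row shifts and turns the commanded pose from where the row before left it; what a row does not reach is not made up. A row lasts 1/10 s, in which the tool goes at most 50 mm and 8.59 degrees, less where a joint would pass 70% of its speed; a pose out of reach is approached as far as the arm can. A call is refused whole if a number of a shift passes 1 or a number of a turn 0.15, either way. A call with a gripper value outside its range is refused whole. "grip" is the finger opening in mm, from 0 to 91.8, set as the call begins (left out, the last holds). The fingers move at their own pace and stop on an object; "force" is the grip in N (left out, the last holds). Time passes only in rows, so rows that do not move let the fingers close. It gives the time, the measured TCP pose, the force, the opening and the grip force at its end, in the units of the state.
- telemetry.get_obs(): the state, without advancing time (a new reading comes with each control period).
- cams.capture(name): name is "scene" or "top"; returns a dict with "pixels" (420x560x3 uint8, red, green, blue), "depth" (420x560 float32, m along the optical axis (not along the pixel's ray), 0 where there is no reading), "K" (3x3 intrinsics, pixels), "cam_to_world" (4x4, takes a point from camera to world coordinates). Camera axes: x right, y up, looking along -z (the intrinsics and any distortion apply to the point x, -y, -z); pixel columns grow to the right and rows downward; lengths in m; the calibration is good to about 2 mm. A picture is of the moment at which its call begins.
- ticket.finish_job(): hands the job in; it is judged then, once.
The state is a dict: "t": time; "joint_pos": joint angles; "qvel": joint speeds; "effort": joint torques, N m; "position": TCP position; "eef_rot": TCP orientation; "wrist_force": force on the tool from outside, world axes, zero at the start; "ft_torque": the same for the moment, N m; "gripper_width": finger opening in m; "finger_force": force on a finger pad.
Only numpy, scipy, OpenCV 4.12 (cv2) and the standard library are available. Lean on these libraries where they do the work, as an engineer would, in place of code of your own. Each camera call takes 0.05 s, during which the arm holds its last target. There are 200 camera calls.

## Working session

There is one attempt and no reset: what is moved stays moved. The work goes in short steps, Python scripts to look and compute and a tool call to move; the robot and the scene stay as the last step left them, time stands still between calls to the robot, and variables do not carry over. Pictures are saved under pics/ and viewed, at most 10 in all, crops included, and the job is handed in when it is done.

Besides the shell and the picture viewer there is one more tool, called after "Request:" as name(argument=value, ...) on one line, values as JSON. jog_arm: Moves the arm, as the interface text tells. Its arguments: {"type":"object","properties":{"motion":{"type":"array"},"grip":{"type":"number"},"force":{"type":"number"}},"required":["motion"]}

```bash
mkdir -p pics
cat > h.py <<'E'
import numpy as np, cv2
from rig import telemetry, cams, ticket
def cap(n,save=None):
    c=cams.capture(n)
    if save: cv2.imwrite('pics/'+save,c['pixels'][:,:,::-1])
    return c
def world(c,u,v):
    K=c['K'];d=c['depth'][int(v),int(u)];M=c['cam_to_world']
    p=np.array([(u-K[0,2])/K[0,0]*d,-(v-K[1,2])/K[1,1]*d,-d,1])
    return (M@p)[:3]
def plane(c,u,v,z):
    K=c['K'];M=c['cam_to_world']
    r=M[:3,:3]@np.array([(u-K[0,2])/K[0,0],-(v-K[1,2])/K[1,1],-1]);o=M[:3,3]
    return o+r*(z-o[2])/r[2]
E
python3 - <<'E'
from h import *
a=cap('top','t1.png');b=cap('scene','s1.png')
print(a['K'],a['cam_to_world'],b['cam_to_world'],a.keys())
print(telemetry.get_obs())
E
```

```text
[[510.77050098   0.         282.78458502]
 [  0.         510.77050098 222.91899165]
 [  0.           0.           1.        ]] [[-0.01270219  0.98955758 -0.14357734  0.4730094 ]
 [-0.99966197 -0.01582485 -0.02062796 -0.12468292]
 [-0.02268464  0.14326679  0.98942409  1.04280227]
 [ 0.          0.          0.          1.        ]] [[ 0.43325055 -0.66937812  0.60351213  1.10468642]
 [ 0.90119764  0.31305997 -0.299727   -0.37569834]
 [ 0.0116952   0.67374059  0.73887539  0.68487326]
 [ 0.          0.          0.          1.        ]] dict_keys(['pixels', 'depth', 'K', 'cam_to_world'])
{'t': 0.1, 'joint_pos': array([-7.99293644e+01,  1.96331014e+01,  8.73704616e+01, -3.33194611e-05,
        7.30770537e+01, -8.36535862e+00]), 'qvel': array([-0.01870299, -0.20230841, -0.08402796, -0.06136613, -0.03230686,
       -0.02046624]), 'effort': array([ 1.64430250e-03, -4.32003272e+01, -2.44695854e+01,  7.18610385e-02,
        5.25774679e-02, -5.61331785e-05]), 'position': array([ 0.16598132, -0.4976733 ,  0.21731643]), 'eef_rot': array([[ 9.48677500e-01,  3.16245065e-01, -2.46583396e-04],
       [ 3.16245095e-01, -9.48676510e-01,  1.38525078e-03],
       [ 2.04150846e-04, -1.39213703e-03, -9.99999010e-01]]), 'wrist_force': array([-0.72239647,  0.34760349,  0.27372949]), 'ft_torque': array([ 0.02014137, -0.00528138, -0.03403606]), 'finger_force': 0.0, 'gripper_width': 0.09166974959760153}
```

View pics/t1.png

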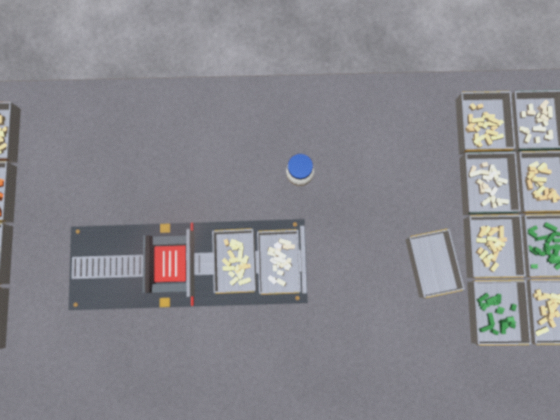

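View pics/s1.png

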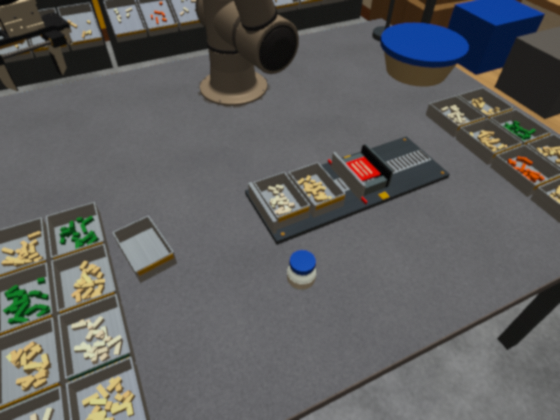

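Top view: yellow tabs at about (165,228) and (165,302), red pointers at (192,226) and (192,300), release plate at (171,264), push wall at x≈147. The trays are to the right, so "back" is image left (+y world).

```bash
cat >> h.py <<'E'
def blobs(c,lo,hi,box,amin=4):
    hsv=cv2.cvtColor(c['pixels'],cv2.COLOR_RGB2HSV)
    m=cv2.inRange(hsv,lo,hi)
    if lo[0]==0: m|=cv2.inRange(hsv,(170,lo[1],lo[2]),(180,255,255))
    k=np.zeros_like(m);x0,y0,x1,y1=box;k[y0:y1,x0:x1]=m[y0:y1,x0:x1]
    n,l,s,ce=cv2.connectedComponentsWithStats(k)
    return [(ce[i],s[i]) for i in range(1,n) if s[i][4]>=amin]
def show(c,box,zr=.047,zy=.016,zp=.040):
    for ce,s in blobs(c,(0,110,70),(6,255,255),box): print('red',ce.round(1),s,'dep',world(c,*ce).round(4),'zr',plane(c,*ce,zr).round(4),'zp',plane(c,*ce,zp).round(4))
    for ce,s in blobs(c,(14,130,90),(30,255,255),box): print('yel',ce.round(1),s,'dep',world(c,*ce).round(4),'zy',plane(c,*ce,zy).round(4))
E
python3 - <<'E'
from h import *
a=cap('top');show(a,(60,210,207,315))
b=cap('scene');show(b,(325,130,400,210))
for r,n in((a,'top'),):
    for u in range(140,200,3): print(u,world(r,u,250).round(3),world(r,u,264).round(3))
im=a['pixels'][205:320,60:260,::-1]; im2=b['pixels'][120:220,310:460,::-1]
cv2.imwrite('pics/c.png',np.vstack([cv2.resize(im,(600,345)),cv2.resize(im2,(600,255))[:, :]])[:600])
E
```

```text
red [191.5 226. ] [191 223   2   7  14] dep [0.6169 0.0804 0.0283] zr [0.6142 0.0766 0.047 ] zp [0.6152 0.078  0.04  ]
red [169.6 263.4] [153 245  33  38 958] dep [0.5411 0.119  0.0458] zr [0.541  0.1187 0.047 ] zp [0.5415 0.1204 0.04  ]
red [192.  300.7] [191 296   3  10  27] dep [0.4682 0.0788 0.0223] zr [0.4683 0.0738 0.047 ] zp [0.4682 0.0752 0.04  ]
yel [164.6 227.8] [161 225   8   7  53] dep [0.6157 0.1379 0.016 ] zy [0.6157 0.1379 0.016 ]
yel [164.4 301.8] [160 298  10   9  80] dep [0.4666 0.1354 0.0155] zy [0.4666 0.1353 0.016 ]
red [363.2 168.3] [346 156  35  25 493] dep [0.5455 0.1229 0.0473] zr [0.5453 0.1232 0.047 ] zp [0.5391 0.1286 0.04  ]
red [329.5 161.1] [328 159   4   5  17] dep [0.4699 0.0767 0.0277] zr [0.4886 0.0634 0.047 ] zp [0.4818 0.0682 0.04  ]
red [363.7 199.6] [361 196   7   8  38] dep [0.6164 0.0814 0.0249] zr [0.6328 0.0661 0.047 ] zp [0.6276 0.0709 0.04  ]
yel [345.9 156.4] [344 156   5   2   7] dep [0.462  0.1313 0.0176] zy [0.4605 0.1325 0.016 ]
yel [383.4 194.9] [378 191  12   9  66] dep [0.6154 0.1396 0.0142] zy [0.6167 0.1382 0.016 ]
yel [334.1 199
[... 258 characters left out ...]
 [0.568 0.156 0.041] [0.541 0.155 0.04 ]
155 [0.568 0.148 0.046] [0.54  0.147 0.047]
158 [0.568 0.142 0.048] [0.54  0.142 0.046]
161 [0.567 0.136 0.048] [0.54  0.136 0.044]
164 [0.567 0.13  0.047] [0.54  0.13  0.047]
167 [0.568 0.125 0.043] [0.54  0.124 0.048]
170 [0.567 0.118 0.05 ] [0.54  0.118 0.047]
173 [0.567 0.113 0.046] [0.54  0.112 0.048]
176 [0.567 0.107 0.047] [0.54  0.106 0.046]
179 [0.567 0.101 0.047] [0.539 0.1   0.05 ]
182 [0.567 0.095 0.047] [0.54  0.095 0.044]
185 [0.567 0.089 0.045] [0.539 0.089 0.047]
188 [0.566 0.08  0.06 ] [0.538 0.08  0.061]
191 [0.567 0.078 0.041] [0.539 0.077 0.045]
194 [0.57  0.078 0.012] [0.541 0.077 0.016]
197 [0.57  0.072 0.012] [0.541 0.071 0.017]
```

View pics/c.png

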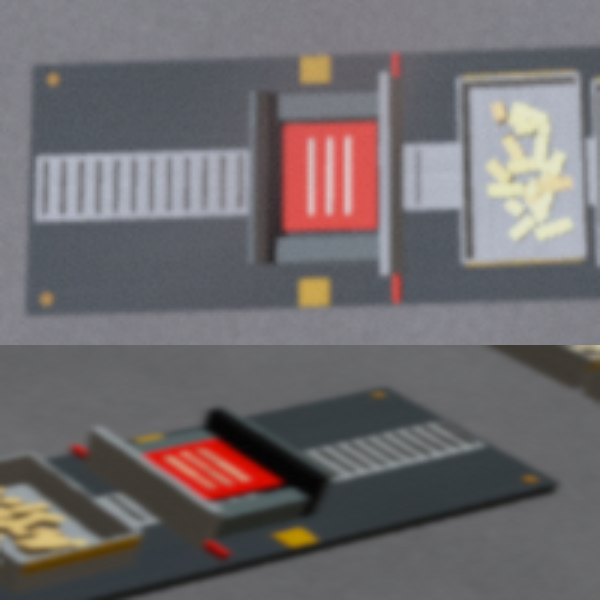

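Request:
jog_arm(motion=[[0.37,0.62,0,0.063],[0.37,0.62,0,0.063],[0.37,0.62,0,0.063],[0.37,0.62,0,0.063],[0.37,0.62,0,0.063],[0.37,0.62,0,0.063],[0.37,0.62,0,0.063],[0.37,0.62,0,0.063],[0.37,0.62,0,0.063],[0.37,0.62,0,0.063],[0.37,0.62,0,0.063],[0.37,0.62,0,0.063],[0.37,0.62,0,0.063],[0.37,0.62,0,0.063],[0.37,0.62,0,0.063],[0.37,0.62,0,0.063],[0.37,0.62,0,0.063],[0.37,0.62,0,0.063],[0.37,0.62,0,0.063],[0,0,0,0.063]], grip=0)

```text
t: 2.2
position: [0.5189, 0.0942, 0.2174]
eef_rot: [[-0.017, 1.0, 0.001], [1.0, 0.017, 0.001], [0.001, 0.001, -1.0]]
wrist_force: [0.1, -0.1, 0.4]
gripper_width: 0.0003
finger_force: 0.0
```

Request:
jog_arm(motion=[[0.22,0.31,0,0],[0.22,0.31,0,0],[0,0,-0.5,0],[0,0,-0.5,0],[0,0,-0.5,0],[0,0,-0.5,0],[0,0,-0.4,0],[0,0,-0.2,0],[0,0,-0.1,0],[0,0,0,0],[0,0,0,0]])

```text
t: 3.3
position: [0.5402, 0.122, 0.0838]
eef_rot: [[-0.011, 1.0, 0.002], [1.0, 0.011, 0.0], [0.0, 0.002, -1.0]]
wrist_force: [0.6, 0.1, 0.1]
gripper_width: 0.0003
finger_force: 0.0
```

Run:
```python
from h import *
a=cap('scene');b=cap('top');print(telemetry.get_obs()['position'])
cv2.imwrite('pics/d.png',np.hstack([cv2.resize(a['pixels'][110:220,300:450,::-1],(400,293)),cv2.resize(b['pixels'][205:315,60:210,::-1],(400,293))]))
```

```text
[0.54021601 0.12199627 0.083939  ]
```

View pics/d.png

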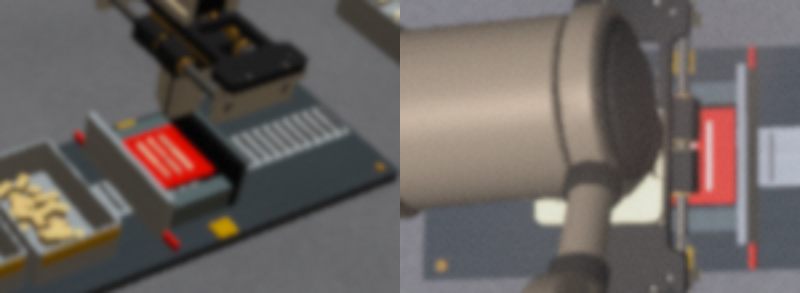

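The scene view shows the closed fingers near the push wall; I'll check the projected tip position against the picture before lowering.

Run:
```python
from h import *
a=cap('scene');M=np.linalg.inv(a['cam_to_world']);K=a['K']
im=cv2.resize(a['pixels'][70:220,280:480,::-1],(800,600),interpolation=cv2.INTER_CUBIC)
def pr(p):
    q=M@np.r_[p,1];return K[0,0]*q[0]/-q[2]+K[0,2],-K[1,1]*q[1]/-q[2]+K[1,2]
p=telemetry.get_obs()['position']
for dz,col in((-.017,(0,255,0)),(0,(255,0,255)),(.049,(255,255,0))):
  for dx in(-.019,.019):
    for dy in(-.0095,.0095):
      u,v=pr(p+[dx,dy,dz]);cv2.circle(im,(int((u-280)*4),int((v-70)*4)),3,col,-1)
cv2.imwrite('pics/e.png',im)
```

```text
(no output)
```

View pics/e.png

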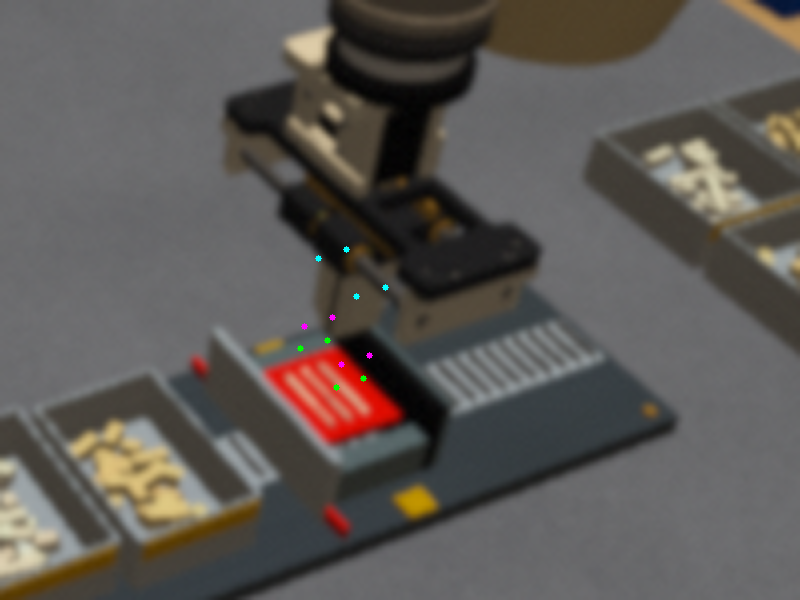

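Run:
```python
from h import *
a=cap('scene')
for v in range(132,166,2):
    print(v,[tuple((world(a,u,v)*1000).astype(int)) for u in (357,362,367,372,377)])
```

```text
132 [(np.int64(367), np.int64(229), np.int64(0)), (np.int64(557), np.int64(86), np.int64(172)), (np.int64(569), np.int64(90), np.int64(179)), (np.int64(570), np.int64(102), np.int64(176)), (np.int64(590), np.int64(97), np.int64(191))]
134 [(np.int64(374), np.int64(225), np.int64(0)), (np.int64(560), np.int64(85), np.int64(169)), (np.int64(572), np.int64(88), np.int64(177)), (np.int64(571), np.int64(103), np.int64(171)), (np.int64(570), np.int64(118), np.int64(166))]
136 [(np.int64(380), np.int64(221), np.int64(-2)), (np.int64(560), np.int64(86), np.int64(164)), (np.int64(571), np.int64(90), np.int64(170)), (np.int64(582), np.int64(94), np.int64(176)), (np.int64(569), np.int64(119), np.int64(160))]
138 [(np.int64(390), np.int64(214), np.int64(0)), (np.int64(532), np.int64(111), np.int64(131)), (np.int64(571), np.int64(92), np.int64(164)), (np.int64(585), np.int64(92), np.int64(174)), (np.int64(570), np.int64(120), np.int64(154))]
140 [(np.int64(397), np.int64(210), np.int64(0)), (np.int64(534), np.int64(110), np.int64(127)), (np.int64(550), np.int64(111), np.int64(138)), (np.int64(560
[... 2212 characters left out ...]
[(np.int64(515), np.int64(124), np.int64(49)), (np.int64(518), np.int64(137), np.int64(46)), (np.int64(524), np.int64(148), np.int64(47)), (np.int64(532), np.int64(156), np.int64(50)), (np.int64(548), np.int64(156), np.int64(63))]
162 [(np.int64(520), np.int64(121), np.int64(48)), (np.int64(527), np.int64(131), np.int64(49)), (np.int64(531), np.int64(143), np.int64(48)), (np.int64(533), np.int64(157), np.int64(44)), (np.int64(553), np.int64(153), np.int64(62))]
164 [(np.int64(526), np.int64(117), np.int64(47)), (np.int64(531), np.int64(128), np.int64(47)), (np.int64(535), np.int64(140), np.int64(46)), (np.int64(536), np.int64(155), np.int64(41)), (np.int64(553), np.int64(155), np.int64(54))]
```

The depth shows the fingertips at about z≈0.092, around 25 mm higher than the TCP reading implies. I'll descend in small steps and watch the force.

Request:
jog_arm(motion=[[0,0,-0.1,0],[0,0,-0.1,0],[0,0,-0.1,0],[0,0,0,0],[0,0,0,0]])

```text
t: 4.0
position: [0.5394, 0.1219, 0.0676]
eef_rot: [[-0.011, 1.0, -0.001], [1.0, 0.011, -0.0], [-0.0, -0.001, -1.0]]
wrist_force: [-0.4, -0.4, 0.3]
gripper_width: 0.0007
finger_force: 0.0
```

Request:
jog_arm(motion=[[0,0,-0.05,0],[0,0,-0.05,0],[0,0,-0.05,0],[0,0,0,0],[0,0,0,0]])

```text
t: 4.5
position: [0.5395, 0.1219, 0.0604]
eef_rot: [[-0.011, 1.0, -0.0], [1.0, 0.011, -0.0], [-0.0, -0.0, -1.0]]
wrist_force: [-0.8, 0.3, 0.1]
gripper_width: 0.0002
finger_force: 0.0
```

Run:
```python
from h import *
a=cap('scene','f.png');print(telemetry.get_obs()['position'],telemetry.get_obs()['wrist_force'])
for v in range(150,170,2):
    print(v,[(world(a,u,v)*1000).astype(int).tolist() for u in range(352,380,3)])
cv2.imwrite('pics/f.png',cv2.resize(a['pixels'][120:220,310:444,::-1],(800,600),interpolation=cv2.INTER_CUBIC))
```

```text
[0.53958695 0.12195732 0.06045181] [-0.49072336 -0.50305208  0.02963211]
150 [[429, 173, 0], [433, 180, 1], [527, 111, 93], [538, 110, 101], [547, 111, 108], [557, 111, 115], [558, 119, 113], [597, 91, 152], [601, 96, 153], [620, 86, 170]]
152 [[438, 167, 2], [437, 178, -1], [530, 110, 90], [537, 112, 95], [549, 111, 103], [558, 111, 111], [558, 120, 107], [556, 130, 102], [605, 93, 151], [622, 85, 167]]
154 [[459, 151, 16], [460, 160, 13], [527, 113, 81], [537, 114, 88], [550, 111, 98], [556, 114, 102], [559, 121, 102], [556, 132, 95], [608, 92, 149], [624, 85, 163]]
156 [[489, 128, 40], [492, 135, 40], [530, 112, 77], [542, 110, 87], [552, 111, 94], [557, 115, 96], [557, 124, 93], [534, 154, 65], [538, 159, 67], [623, 87, 156]]
158 [[498, 122, 43], [500, 129, 42], [533, 111, 74], [543, 111, 82], [553, 111, 89], [556, 117, 89], [558, 124, 88], [535, 154, 60], [542, 158, 64], [625, 86, 153]]
160 [[508, 115, 47], [512, 120, 48], [515, 127, 48], [545, 111, 77], [554, 111, 84], [555, 119, 82], [526, 155, 46], [537, 154, 56], [547, 154, 63], [626, 87, 148]]
162 [[515, 110, 48], [519, 116, 49], [522, 122, 49], [526, 128, 50], [527, 137, 47], [529, 144, 47], [529, 154, 42], [538, 155, 50], [620, 86, 138], [626, 88, 142]]
164 [[522, 105, 49], [524, 113, 48], [526, 120, 46], [529, 127, 46], [533, 133, 47], [537, 138, 49], [538, 146, 46], [540, 154, 45], [549, 155, 51], [626, 90, 136]]
166 [[528, 102, 48], [529, 110, 46], [533, 116, 47], [536, 122, 47], [540, 128, 48], [542, 135, 47], [545, 141, 47], [550, 147, 49], [551, 155, 47], [560, 156, 54]]
168 [[533, 99, 47], [537, 104, 48], [538, 112, 46], [542, 118, 47], [545, 125, 47], [548, 131, 47], [551, 137, 47], [556, 143, 49], [553, 154, 43], [561, 156, 48]]
```

View pics/f.png

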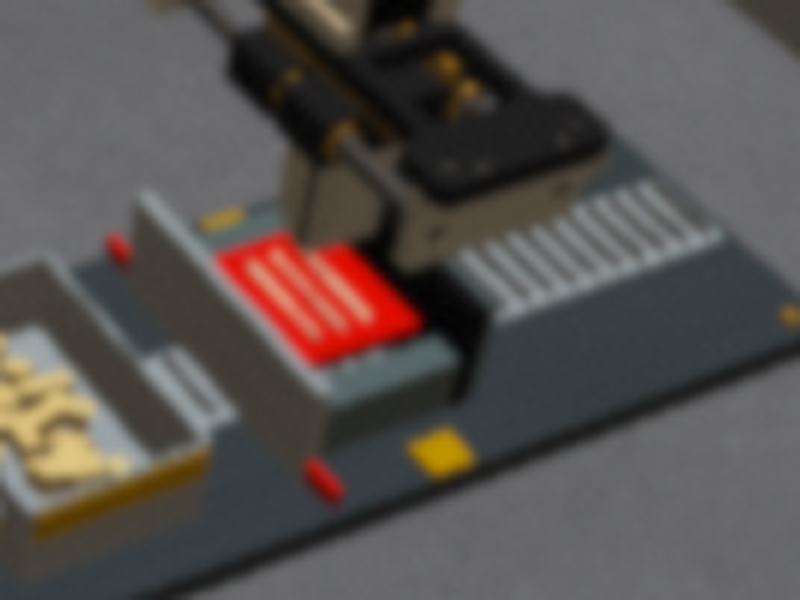

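The fingertips are really about 15 mm behind the reported TCP (z≈0.075, still 27 mm above the plate), not 17 mm ahead. The xy position agrees, so I'll go by the measured tip and the force.

Request:
jog_arm(motion=[[0,0,-0.1,0],[0,0,-0.1,0],[0,0,-0.1,0],[0,0,0,0],[0,0,0,0]])

```text
t: 5.05
position: [0.5394, 0.1219, 0.0452]
eef_rot: [[-0.011, 1.0, -0.0], [1.0, 0.011, -0.0], [-0.0, -0.0, -1.0]]
wrist_force: [-0.9, 0.0, -0.0]
gripper_width: 0.0006
finger_force: 0.0
```

Request:
jog_arm(motion=[[0,0,-0.06,0],[0,0,-0.06,0],[0,0,0,0],[0,0,0,0]])

```text
t: 5.45
position: [0.5395, 0.1219, 0.0394]
eef_rot: [[-0.011, 1.0, -0.0], [1.0, 0.011, -0.0], [-0.0, -0.0, -1.0]]
wrist_force: [1.3, -0.4, 0.5]
gripper_width: 0.0002
finger_force: 0.0
```

Request:
jog_arm(motion=[[0,0,-0.06,0],[0,0,-0.06,0],[0,0,0,0],[0,0,0,0]])

```text
t: 5.85
position: [0.5399, 0.122, 0.0337]
eef_rot: [[-0.011, 1.0, 0.001], [1.0, 0.011, 0.0], [0.0, 0.001, -1.0]]
wrist_force: [-0.2, 0.7, 2.7]
gripper_width: 0.0007
finger_force: 1.6
```

Request:
jog_arm(motion=[[0,0,-0.06,0],[0,0,-0.06,0],[0,0,0,0],[0,0,0,0]])

```text
t: 6.25
position: [0.54, 0.122, 0.0302]
eef_rot: [[-0.011, 1.0, 0.002], [1.0, 0.011, 0.0], [0.0, 0.002, -1.0]]
wrist_force: [-7.5, -1.2, 25.4]
gripper_width: 0.0004
finger_force: 13.2
```

Request:
jog_arm(motion=[[0,0,-0.04,0],[0,0,0,0],[0,0,0,0]])

```text
t: 6.55
position: [0.5401, 0.122, 0.0299]
eef_rot: [[-0.011, 1.0, 0.003], [1.0, 0.011, -0.0], [-0.0, 0.003, -1.0]]
wrist_force: [-11.6, -1.7, 40.6]
gripper_width: 0.0004
finger_force: 20.2
```

Request:
jog_arm(motion=[[0,0,0.04,0],[0,0,0.035,0],[0,0,0,0],[0,0,0,0]])

```text
t: 6.95
position: [0.54, 0.122, 0.0305]
eef_rot: [[-0.011, 1.0, 0.002], [1.0, 0.011, 0.0], [0.0, 0.002, -1.0]]
wrist_force: [-3.8, -0.5, 13.3]
gripper_width: 0.0005
finger_force: 7.1
```

Run:
```python
from h import *
a=cap('scene');show(a,(315,130,420,210))
cv2.imwrite('pics/g.png',cv2.resize(a['pixels'][120:220,310:444,::-1],(800,600),interpolation=cv2.INTER_CUBIC))
```

```text
red [329.4 161.2] [328 159   4   5  16] dep [0.47   0.0764 0.0276] zr [0.4887 0.0631 0.047 ] zp [0.4819 0.0679 0.04  ]
red [363.5 172.5] [347 161  33  22 277] dep [0.5514 0.1212 0.0395] zr [0.5579 0.1155 0.047 ] zp [0.5518 0.1209 0.04  ]
red [363.7 199.6] [361 196   7   8  38] dep [0.6169 0.081  0.0255] zr [0.6328 0.0661 0.047 ] zp [0.6276 0.0709 0.04  ]
yel [346.  156.5] [344 156   5   2   6] dep [0.4615 0.1322 0.0167] zy [0.4609 0.1327 0.016 ]
yel [383.4 195.1] [378 191  12   9  67] dep [0.617  0.138  0.0157] zy [0.6172 0.1378 0.016 ]
yel [330.4 201. ] [316 196  29  11  61] dep [ 0.6082 -0.0052  0.0506] zy [0.5811 0.0151 0.016 ]
```

View pics/g.png

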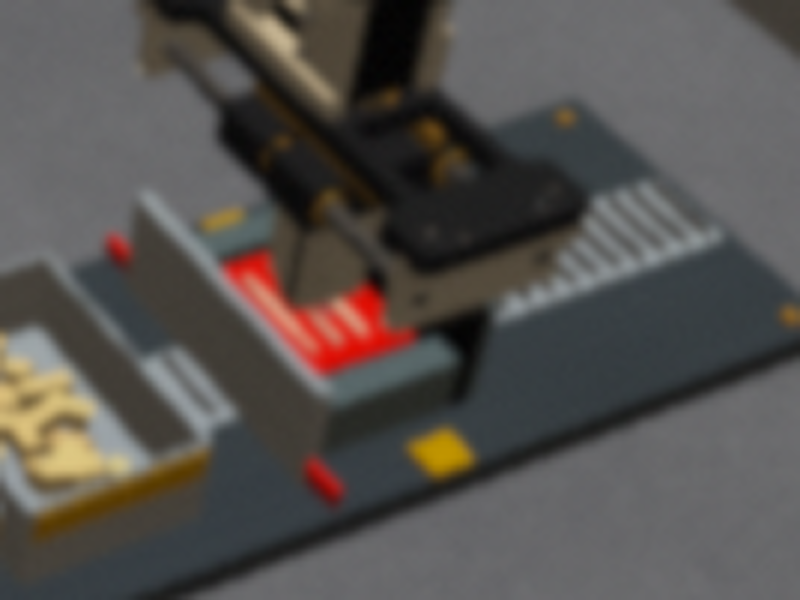

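Request:
jog_arm(motion=[[0,0.06,0,0],[0,0.08,0,0],[0,0.08,0,0],[0,0.08,0,0],[0,0.08,0,0],[0,0.08,0,0],[0,0,0,0],[0,0,0,0]])

```text
t: 7.8
position: [0.5396, 0.1453, 0.0305]
eef_rot: [[-0.011, 1.0, 0.001], [1.0, 0.011, 0.0], [0.0, 0.001, -1.0]]
wrist_force: [-3.8, 1.1, 14.1]
gripper_width: 0.0007
finger_force: 7.4
```

Run:
```python
from h import *
show(cap('scene'),(315,130,420,210));show(cap('top'),(60,210,207,315))
```

```text
red [337.5 158.8] [336 156   4   6  19] dep [0.4677 0.1018 0.0244] zr [0.4895 0.0855 0.047 ] zp [0.4827 0.0905 0.04  ]
red [372.1 169.7] [356 159  32  20 275] dep [0.5508 0.1468 0.0384] zr [0.5581 0.1399 0.047 ] zp [0.5522 0.1455 0.04  ]
red [371.9 196.4] [369 193   7   8  35] dep [0.6161 0.1042 0.0252] zr [0.6322 0.0883 0.047 ] zp [0.627  0.0934 0.04  ]
yel [383.4 195.1] [378 191  12   9  67] dep [0.6161 0.1389 0.0145] zy [0.6172 0.1378 0.016 ]
yel [330.7 201. ] [316 196  29  11  62] dep [ 0.6095 -0.0053  0.0522] zy [0.5811 0.0159 0.016 ]
red [180.  226.5] [179 223   3   8  20] dep [0.6163 0.1037 0.028 ] zr [0.6136 0.0995 0.047 ] zp [0.6146 0.101  0.04  ]
red [169.4 264.2] [163 246  11  36 291] dep [0.5402 0.1222 0.0348] zr [0.5394 0.1192 0.047 ] zp [0.5399 0.1209 0.04  ]
red [156.5 280.5] [156 280   2   2   4] dep [0.5047 0.1185 0.1406] zr [0.508  0.1438 0.047 ] zp [0.5083 0.1457 0.04  ]
red [180.  300.8] [179 296   3  10  28] dep [0.4682 0.1018 0.0258] zr [0.4683 0.0971 0.047 ] zp [0.4682 0.0987 0.04  ]
yel [165.9 227.8] [164 225   5   7  31] dep [0.6161 0.136  0.0136] zy [0.6158 0.1353 0.016 ]
yel [165.5 301.5] [162 298   8   8  58] dep [0.4671 0.1331 0.0161] zy [0.4671 0.1331 0.016 ]
```

The stop slides along with the plate held down; about 33.5 mm remain.

Request:
jog_arm(motion=[[-0.01,0.08,0,0],[0,0.08,0,0],[0,0.08,0,0],[0,0.08,0,0],[0,0.08,0,0],[0,0.08,0,0],[0,0.08,0,0],[0,0.06,0,0],[0,0.04,0,0],[0,0,0,0],[0,0,0,0]])

```text
t: 9.0
position: [0.539, 0.1781, 0.0305]
eef_rot: [[-0.011, 1.0, 0.001], [1.0, 0.011, 0.0], [0.0, 0.001, -1.0]]
wrist_force: [-4.6, -0.1, 14.8]
gripper_width: -0.0001
finger_force: 7.4
```

Run:
```python
from h import *
show(cap('scene'),(315,130,420,210));show(cap('top'),(60,210,207,315))
```

```text
red [348.5 154.5] [347 153   4   4  10] dep [0.4665 0.1351 0.026 ] zr [0.4868 0.1188 0.047 ] zp [0.48   0.1242 0.04  ]
red [384.4 165.6] [367 155  32  20 237] dep [0.551  0.1826 0.0383] zr [0.5585 0.175  0.047 ] zp [0.5525 0.1811 0.04  ]
red [383.5 191.1] [381 188   7   7  22] dep [0.6143 0.1376 0.0268] zr [0.6294 0.1218 0.047 ] zp [0.6241 0.1273 0.04  ]
yel [346.8 158.3] [344 156   7   6  26] dep [0.4675 0.1311 0.0155] zy [0.468  0.1307 0.016 ]
yel [382.8 195.8] [378 192  12   8  49] dep [0.6183 0.1354 0.0158] zy [0.6184 0.1353 0.016 ]
yel [330.6 201. ] [316 196  29  11  60] dep [ 0.6078 -0.0044  0.0502] zy [0.581  0.0156 0.016 ]
red [163.8 227.5] [163 224   3   8  13] dep [0.6145 0.1363 0.0291] zr [0.612  0.1317 0.047 ] zp [0.613  0.1335 0.04  ]
red [152.2 265.2] [145 247  12  36 303] dep [0.5385 0.1556 0.0375] zr [0.5379 0.153  0.047 ] zp [0.5384 0.1549 0.04  ]
red [163.6 300.8] [163 297   2   9  16] dep [0.4687 0.1342 0.0272] zr [0.4688 0.1291 0.047 ] zp [0.4688 0.1309 0.04  ]
yel [161.6 226.8] [161 225   2   5   9] dep [0.6179 0.144  0.0171] zy [0.618  0.1442 0.016 ]
yel [167.  227.5] [166 225   3   6  18] dep [0.6165 0.1333 0.015 ] zy [0.6163 0.133  0.016 ]
yel [160.8 302.2] [160 298   3   9  20] dep [0.4659 0.1422 0.0168] zy [0.4659 0.1424 0.016 ]
yel [167.3 301.6] [166 298   4   8  29] dep [0.4669 0.1296 0.0151] zy [0.4669 0.1294 0.016 ]
```

Pointers are at y≈0.1356 and the mark's middle is at about 0.1367, well inside ±10 mm. Lifting straight up.

Request:
jog_arm(motion=[[0,0,0.05,0],[0,0,0.1,0],[0,0,0.1,0],[0,0,0.2,0],[0,0,0.4,0],[0,0,0.5,0],[0,0,0.5,0],[0,0,0.5,0],[0,0,0.5,0],[0,0,0.5,0],[0,0,0.5,0],[-0.4,0,0,0],[-0.4,0,0,0],[-0.4,0,0,0],[-0.4,0,0,0],[0,0,0,0],[0,0,0,0]])

```text
t: 10.8
position: [0.4594, 0.178, 0.2222]
eef_rot: [[-0.011, 1.0, 0.001], [1.0, 0.011, 0.0], [0.0, 0.001, -1.0]]
wrist_force: [0.8, -0.1, 0.5]
gripper_width: 0.0001
finger_force: 0.0
```

Run:
```python
from h import *
show(cap('top'),(60,210,207,315));b=cap('scene','z.png');show(b,(315,130,420,210))
```

```text
red [163.8 227.4] [163 224   3   8  12] dep [0.6153 0.1371 0.0254] zr [0.6123 0.1316 0.047 ] zp [0.6133 0.1334 0.04  ]
red [140.4 264.4] [125 246  32  38 927] dep [0.5398 0.1758 0.0483] zr [0.5399 0.1762 0.047 ] zp [0.5404 0.1783 0.04  ]
red [163.5 300.8] [163 297   2   9  17] dep [0.4687 0.1339 0.0286] zr [0.4688 0.1292 0.047 ] zp [0.4687 0.131  0.04  ]
yel [161.6 226.6] [161 225   2   5   8] dep [0.6178 0.1431 0.02  ] zy [0.6183 0.1441 0.016 ]
yel [166.9 227.6] [166 225   3   6  17] dep [0.6158 0.1328 0.0175] zy [0.616  0.1332 0.016 ]
yel [160.7 302.5] [160 299   3   8  17] dep [0.4652 0.1422 0.0177] zy [0.4652 0.1427 0.016 ]
yel [167.3 301.6] [166 298   4   8  28] dep [0.4669 0.1301 0.0136] zy [0.467  0.1295 0.016 ]
red [382.7 161.6] [366 150  34  24 449] dep [0.5424 0.1821 0.0446] zr [0.5445 0.18   0.047 ] zp [0.5383 0.1861 0.04  ]
red [348.5 154.5] [347 153   4   4  10] dep [0.4662 0.1353 0.0258] zr [0.4868 0.1188 0.047 ] zp [0.48   0.1242 0.04  ]
red [383.5 191.1] [381 188   7   7  22] dep [0.6147 0.1372 0.0273] zr [0.6294 0.1218 0.047 ] zp [0.6241 0.1273 0.04  ]
yel [346.8 158.3] [344 156   7   6  26] dep [0.4686 0.1302 0.0167] zy [0.468  0.1307 0.016 ]
yel [382.8 195.8] [378 192  12   8  49] dep [0.6187 0.135  0.0164] zy [0.6184 0.1353 0.016 ]
yel [330.4 200.9] [316 196  29  11  50] dep [ 0.6083 -0.0053  0.0513] zy [0.5806 0.0153 0.016 ]
```

View pics/z.png

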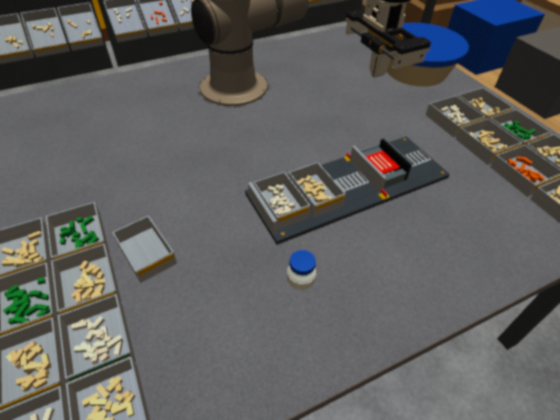

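The red pointers stand on the yellow tabs, at pixels (348,154) and (383,191). The release plate is back up, the trays and jar haven't moved, and the arm is clear.

```bash
python3 -c "
from rig import ticket; print(ticket.finish_job())"
```

```text
the job is handed in; nothing more can be done
None
```

The job is handed in: I slid the stop back about 57 mm with the release held down, so its pointers stand about 1 mm from the middle of the yellow mark; the plate is back up, the trays and jar haven't moved, and the arm is clear. The fingertips measured about 15 mm behind the reported TCP rather than 17 mm ahead, so I lowered by depth and force; the wrist force peaked near 41 N when the plate bottomed. The stop moved with fingertip friction on the plate, with no sign of contact on the push wall.

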